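# Post the finished-job tally in the returns box

## Task

The job on the red-topped metal tally is finished: take that tally out of the wooden rack and, keeping it upright in the gripper, push it down through the narrow slot in the top of the grey returns box, past the sprung flap, until it drops right inside. Feel for the slot gently: do not press or jam the tally or the fingers hard against the box. Leave the blue-topped tally standing in the rack.

Things in the scene. Friction and masses are not known exactly. Their poses are not given: they have to be found in the camera images.
- red_tally: flat metal tally, 8 mm thick, 54 mm wide, 95 mm tall, about 0.2 kg; the top 36 mm is painted red, the rest is bare steel. It starts standing upright in one of the rack's two grooves. Origin: centre of its underside; x along its width, y along its thickness, z up to its red end
- red_mid (a point): the middle of the red-topped tally, 47.5 mm above its underside
- blue_tally: a tally of the same size with a blue top, standing in the other groove of the rack; it stays there. Origin and axes as for the red one
- rack: fixed low wooden block, 84 mm (x) by 130 mm (y) by 30 mm high, with two blind grooves along its x axis, 40 mm either side of its middle along its y axis. Each groove is 57 mm long, 11 mm wide and 24 mm deep, its floor 6 mm above the table, so 71 mm of a tally stands out of the rack. Origin: centre of its underside
- box: fixed grey metal returns box, 92 mm (x) by 100 mm (y), walls and floor 4 mm. Its top is a white slippery spring-mounted plate, 6 mm thick, upper face 130 mm above the underside and the table (it yields 1 mm per 5 N, at most 4 mm), between two rails along y that stand 2 mm higher. In it is a through slot, 60 mm long along the box's x axis and 11 mm wide along y. Origin: centre of the underside
- box_top (a point): middle of the box's top, level with the plate's upper face, 130 mm above the underside. It is not the slot: the plate is clamped by hand, so the slot's middle line lies anywhere up to 9 mm to either side of here along the box's y axis (0 along x). This offset differs each time and is not measured: find it by touch or by sight
- flap (a joint): sprung flap under the slot, angle in rad, 0 shut, positive pushed down (to 1.5). 24 mm long, hinged 20 mm to the -y side of the slot's middle line, upper face 12 mm below the plate's upper face. It resists with about 4 N, holds up a tally just set on it, and is passed when the tally's lower edge is about 32 mm below the plate's upper face (42 is safe); then a released tally slides in

How it is judged:
By the outcome, as a careful person would: the job done as asked, in the order asked, and still so for the second after the job is handed in, with the robot touching nothing.
It also fails if it takes over 48 s, if anything falls off the work surface, if the arm or the gripper's body presses on something with over 40 N, if the wrist force passes 120 N, or if a joint passes its speed limit or range.

## Robot

A 6-joint arm with a two-finger parallel gripper is mounted at the origin on a cart in front of the work surface, level with it; the furniture and walls round the work are solid. World frame = base frame: x ahead of the robot, y to its left, z up, the work surface at z = 0. Lengths are in mm, angles in degrees, forces in N, time in s.
With the tool pointing down it reaches from about 300 to 850 mm from the base axis. Payload 4.2 kg.
Tool frame: the origin (TCP) lies on the centre line of the jaws, within the pads' length; the fingertips stand 22 mm ahead of it and the grasp point (between the pads) lies 3 mm ahead of it; y points along the fingers, x is the direction in which the jaws open and shut, and the axes are right-handed (so a half turn about y gives the same grasp; the last joint's range is limited). The gripper opens to 91 mm and grips with 3 to 60 N. Pads are 32 mm wide; open, the fingers measure 118 mm over their backs; the gripper's body (76 mm by 178 mm) begins 60 mm behind the grasp point.
Start: joints at [-72.422, 18.312, 89.639, -0, 72.044, -1.146], TCP at [184.586, -544.581, 235.976] pointing down, gripper open.
Joint ranges: [-177.97, 177.97], [-48.28, 115.42], [12.27, 149.76], [-77.06, 257.06], [2.81, 150.46], [-146.56, 146.56]. Speed limits (degrees/s): [147.25, 147.25, 180, 180, 180, 180].

## Interface

Orientations are given as a 3x3 rotation matrix whose columns are the frame's x, y, z axes.
In Python, from workcell import monitor, optics, bot, nets gives the robot as it stands. The module is installed in compiled form; this text tells all that it offers.
- The arm moves only by the tool play_rows, never from a script. Its argument "rows" is a list of rows, each a list of 5 numbers: the opening, from -1 (shut) to 1 (fully open), then the shift along the tool's x, y, z in m, then the turn about the tool's y in degrees. A call has 1 to 20 rows; each row is the pose to reach, as a shift and turn from the pose measured when the call began, along the tool's axes at that moment; what a row does not reach only later rows make up. A row lasts 1/8 s, in which the tool goes at most 62.5 mm and 10.7 degrees, less where a joint would pass 70% of its speed; a pose out of reach is approached as far as the arm can. A call with a gripper value outside its range is refused whole. The fingers move at their own pace and stop on an object; "grip_force" is the grip in N (left out, the last holds). Time passes only in rows, so rows that repeat a pose let the fingers close. It gives the time, the measured TCP pose, the force and the opening at its end, in the units of the state.
- monitor.read_state(): the state, without advancing time (a new reading comes with each control period).
- optics.read_camera(name): name is "side" or "top"; returns a dict with "color" (400x640x3 uint8, red, green, blue), "z_map" (400x640 float32, mm along the optical axis (not along the pixel's ray), 0 where there is no reading), "fx", "fy", "cx", "cy" (pixels), "k1" (the pictures are not rectified: a ray, as slopes to the right and down, at radius r is drawn at 1 + k1 r^2 times it, then the intrinsics apply), "origin" and "attitude" of the camera in the world. Camera axes: x right, y down, z forward; pixel columns grow to the right and rows downward; lengths in mm; the calibration is good to about 2 mm. A picture is of the moment at which its call begins.
- bot.job_done(): hands the job in, once; it reports no verdict.
Trained networks look in a picture, given as the dict that the camera call returned (one of the last four; its "shot" number tells which), for a name from the list of things; names that differ only in an ending like _2 or _b are one class to them, and where a whole thing is asked for, a point or a joint stands for the part that bears it (a point fixed in the world has none). Each returns a list of dicts, best first, with "score" (0 to 1); they miss things now and then, are a little off and sometimes report something else, mostly with a low value. They report only what shows in the picture. A call takes as long as a camera call.
- nets.boxes_of(picture, thing): "point" ([x, y, z] in mm, in world coordinates, good to about 4 mm: the middle of the surface that is visible of it).
- nets.trace(picture, thing): "mask" (400x640 bool, what is visible of it).
The state is a dict: "t": time; "joint_pos": joint angles; "joint_velocities": joint speeds; "tau": joint torques, N m; "position": TCP position; "orientation": TCP orientation; "wrist_force": force on the tool from outside, world axes, zero at the start; "torque": the same for the moment, N m; "gripper_width": finger opening in mm.
Only numpy, scipy, OpenCV 4.12 (cv2) and the standard library are available. Lean on these libraries where they do the work, as an engineer would, in place of code of your own. Each camera call takes 0.05 s, during which the arm holds its last target. There are 200 camera calls.

## Working session

There is one attempt and no reset: what is moved stays moved. The work goes in short steps, Python scripts to look and compute and a tool call to move; the robot and the scene stay as the last step left them, time stands still between calls to the robot, and variables do not carry over. Pictures are saved under pics/ and viewed, about 8 in all and at most 12, crops included, and the job is handed in when it is done.

Besides the shell and the picture viewer there is one more tool, called by a JSON object that holds its "op" and its "data", one argument or row to a line. play_rows: Moves the arm, as the interface text tells. Its arguments: {"type":"object","properties":{"rows":{"type":"array"},"grip_force":{"type":"number"}},"required":["rows"]}

```bash
mkdir -p pics
cat > h.py <<'E'
import numpy as np, cv2
from workcell import monitor, optics, bot, nets
def cloud(p):
    """world xyz for each pixel"""
    h,w=p["z_map"].shape
    u,v=np.meshgrid(np.arange(w),np.arange(h))
    K=np.array([[p["fx"],0,p["cx"]],[0,p["fy"],p["cy"]],[0,0,1.]])
    q=cv2.undistortPoints(np.stack([u,v],-1).reshape(-1,1,2).astype(float),K,np.array([p["k1"],0,0,0.])).reshape(h,w,2)
    z=p["z_map"][...,None]
    c=np.concatenate([q*z,z],-1)
    W=c@np.array(p["attitude"]).T+np.array(p["origin"])
    W[p["z_map"]<=0]=np.nan
    return W
def save(p,n): cv2.imwrite("pics/"+n,p["color"][...,::-1])
E
python3 - <<'E'
from h import *
s=monitor.read_state(); print({k:np.round(v,3).tolist() for k,v in s.items()})
ps={n:optics.read_camera(n) for n in("side","top")}
for n,p in ps.items():
    print(n,np.round(p["origin"],1),np.round(p["attitude"],3).tolist(),p["fx"],p["k1"])
    for t in("red_tally","blue_tally","rack","box","flap"):
        print(t,[(np.round(d["point"],1).tolist(),round(d["score"],2)) for d in nets.boxes_of(p,t)][:2])
cv2.imwrite("pics/a.png",cv2.resize(np.vstack([ps["side"]["color"],ps["top"]["color"]])[...,::-1],(480,600),interpolation=cv2.INTER_AREA))
for n in ps: np.savez(n+"0.npz",W=cloud(ps[n]),c=ps[n]["color"])
E
```

```text
{'t': 0.0, 'joint_pos': [-72.425, 18.352, 89.706, -0.002, 72.043, -1.146], 'joint_velocities': [0.005, 0.006, 0.031, 0.111, 0.019, -0.087], 'tau': [-0.001, -41.247, -23.198, 0.073, 0.046, -0.0], 'position': [184.41, -544.142, 235.122], 'orientation': [[0.321, -0.001, 0.947], [-0.947, 0.002, 0.321], [-0.002, -1.0, 0.0]], 'wrist_force': [-0.217, -0.252, -0.261], 'torque': [0.052, -0.058, 0.017], 'gripper_width': 91.067}
side [ 375.5 -779.   682.2] [[0.962, -0.196, 0.189], [-0.272, -0.649, 0.71], [-0.017, -0.735, -0.678]] 423.5210561894868 -0.07689025404256901
red_tally [([464.8, -314.2, 69.1], 0.6)]
blue_tally [([477.5, -239.1, 69.6], 0.56)]
rack []
box [([495.7, -75.0, 100.4], 0.7)]
flap [([478.0, -241.5, 67.9], 0.45)]
top [ 460.4 -145.1  947.6] [[-0.026, -0.996, 0.087], [-0.999, 0.023, -0.025], [0.022, -0.088, -0.996]] 372.8690438283854 -0.016089340679969377
red_tally [([472.2, -314.3, 87.3], 0.64)]
blue_tally [([485.8, -236.0, 97.4], 0.48)]
rack [([474.7, -274.8, 28.5], 0.89)]
box [([504.8, -29.9, 131.7], 0.61)]
flap [([498.0, -19.9, 116.4], 0.48)]
```

View pics/a.png

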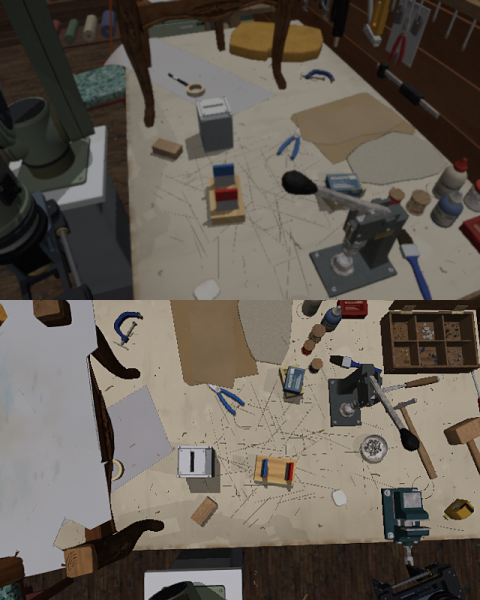

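```bash
cat >> h.py <<'E'
def proj(p,X):
    X=np.asarray(X,float); R=np.array(p["attitude"]); c=(X-np.array(p["origin"]))@R
    s=c[...,:2]/c[...,2:]; s=s*(1+p["k1"]*(s**2).sum(-1,keepdims=True))
    return s*[p["fx"],p["fy"]]+[p["cx"],p["cy"]]
def ortho(p,x0,x1,y0,y1,z,st=0.5):
    """orthophoto on plane z; row=x (down = +x), col=y (right=+y)"""
    xs=np.arange(x0,x1,st); ys=np.arange(y0,y1,st)
    G=np.stack(np.broadcast_arrays(xs[:,None],ys[None],z*1.0),-1)
    m=proj(p,G).astype(np.float32)
    return cv2.remap(p["color"],m[...,0],m[...,1],cv2.INTER_CUBIC)
E
python3 - <<'E'
from h import *
S=optics.read_camera("side");T=optics.read_camera("top")
rows=[]
for p in(S,T):
    a=ortho(p,430,560,-100,40,130); b=ortho(p,410,540,-350,-200,101); 
    rows.append(np.hstack([a,b]))
cv2.imwrite("pics/b.png",np.vstack(rows)[...,::-1])
W=cloud(T)
for n,p in(("S",S),("T",T)):
    W=cloud(p)
    for t in("red_tally","blue_tally","rack","box"):
        r=nets.trace(p,t)
        if not r: print(n,t,None);continue
        m=r[0]["mask"]&np.isfinite(W[...,2]); P=W[m]; 
        zt=np.percentile(P[:,2],95); 
        Q=P[(P[:,2]>zt-6)]
        rc=cv2.minAreaRect(Q[:,:2].astype(np.float32))
        print(n,t,round(r[0]["score"],2),m.sum(),"ztop",round(zt,1),"med",np.round(np.median(Q,0),1),"rect",np.round(rc[0],1),np.round(rc[1],1),round(rc[2],1))
W=cloud(T); ok=np.isfinite(W[...,2])
# heights of tall stuff around
for x in range(250,701,50):
    print(x,[int(np.nanmax(np.r_[0,W[...,2][ok&(abs(W[...,0]-x)<25)&(abs(W[...,1]-y)<25)]])) for y in range(-400,201,50)])
E
```

```text
S red_tally 0.7 869 ztop 102.2 med [ 466.5 -317.5  101.4] rect [ 466.  -316.4] [10.5 51.4] 82.7
S blue_tally 0.89 777 ztop 102.1 med [ 476.6 -238.4  101.4] rect [ 477.5 -237.1] [12.  52.8] 76.9
S rack 0.57 1578 ztop 32.4 med [ 463.8 -299.6   30.6] rect [ 471.7 -276.7] [133.1  82.4] 81.0
S box 0.91 2796 ztop 131.3 med [500.1 -31.1 129.9] rect [500.2 -30.7] [97.6 89.1] 88.4
T red_tally 0.56 239 ztop 103.1 med [ 466.9 -317.2  101.2] rect [ 467.9 -317.3] [ 9.2 53.1] 80.7
T blue_tally 0.61 125 ztop 102.8 med [ 481.3 -237.3  101.6] rect [ 480. -238.] [ 8.1 46.3] 80.3
T rack 0.78 1376 ztop 32.9 med [ 474.1 -274.7   30.2] rect [ 474.  -278.1] [130.6  83.8] 81.0
T box 0.96 2047 ztop 132.9 med [502.9 -25.9 130.5] rect [503.5 -29.1] [98.2 89.8] 88.6
250 [6, 4, 4, 4, 4, 4, 5, 5, 4, 4, 4, 5, 3]
300 [6, 5, 5, 4, 5, 5, 5, 33, 33, 4, 448, 448, 408]
350 [4, 5, 5, 5, 5, 5, 33, 35, 34, 5, 446, 446, 410]
400 [5, 30, 5, 7, 6, 6, 4, 33, 5, 5, 413, 412, 409]
450 [4, 32, 104, 106, 33, 6, 134, 136, 135, 5, 409, 411, 409]
500 [4, 33, 104, 104, 35, 5, 126, 133, 134, 4, 406, 408, 407]
550 [4, 4, 6, 5, 4, 4, 132, 136, 136, 4, 408, 410, 411]
600 [5, 4, 4, 4, 4, 4, 5, 5, 4, 5, 404, 409, 409]
650 [4, 5, 5, 4, 4, 14, 5, 4, 5, 7, 5, 408, 408]
700 [4, 66, 4, 5, 13, 16, 16, 4, 5, 5, 407, 407, 410]
```

View pics/b.png

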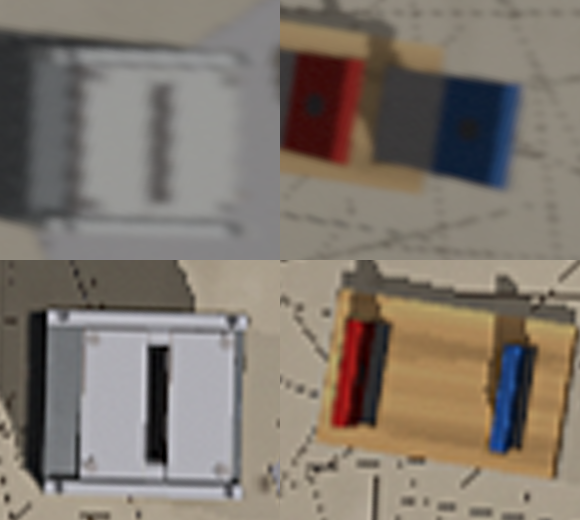

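Run:
```python
from h import *
W=np.load("top0.npz")["W"]; V=np.load("side0.npz")["W"]; P=np.vstack([W.reshape(-1,3),V.reshape(-1,3)]); P=P[np.isfinite(P[:,2])]
for x in range(100,651,50):
    print(x,[int(np.percentile(np.r_[0,P[:,2][(abs(P[:,0]-x)<25)&(abs(P[:,1]-y)<25)]],99)) for y in range(-650,-299,50)])
Q=P[(P[:,2]>150)&(P[:,0]>150)&(P[:,0]<700)&(P[:,1]>-300)&(P[:,1]<300)]
print("chair min y per x",[(x,int(Q[abs(Q[:,0]-x)<25][:,1].min())) for x in range(200,700,50) if (abs(Q[:,0]-x)<25).any()])
```

```text
100 [0, 0, 0, 0, 0, 0, 0, 0]
150 [72, 335, 369, 237, 294, 0, 0, 0]
200 [336, 437, 485, 527, 528, 2, 3, 2]
250 [96, 336, 542, 540, 3, 3, 3, 3]
300 [97, 3, 3, 4, 3, 3, 3, 3]
350 [90, 3, 3, 10, 4, 3, 3, 3]
400 [76, 3, 4, 10, 6, 3, 28, 4]
450 [4, 3, 4, 3, 3, 3, 32, 103]
500 [23, 23, 369, 368, 3, 3, 32, 102]
550 [22, 21, 365, 361, 3, 3, 3, 3]
600 [21, 20, 314, 305, 3, 3, 3, 3]
650 [4, 15, 272, 263, 3, 3, 3, 3]
chair min y per x [(200, -137), (250, 254), (300, 84), (350, 85), (400, 88), (450, 96), (500, 101), (550, 115), (600, 123), (650, 131)]
```

{"op": "play_rows", "data": {
  "rows": [
    [0.3, -0.124, 0, 0.3405, 27.7],
    [0.3, -0.124, 0, 0.3405, 27.7],
    [0.3, -0.124, 0, 0.3405, 27.7],
    [0.3, -0.124, 0, 0.3405, 27.7],
    [0.3, -0.124, 0, 0.3405, 27.7],
    [0.3, -0.124, 0, 0.3405, 27.7],
    [0.3, -0.124, 0, 0.3405, 27.7],
    [0.3, -0.124, 0, 0.3405, 27.7],
    [0.3, -0.124, 0, 0.3405, 27.7]
  ]
}}

```text
t: 2.22
position: [466.2, -318.7, 236.0]
orientation: [[-0.158, -0.0, 0.987], [-0.987, -0.0, -0.158], [0.0, -1.0, -0.0]]
wrist_force: [0.3, -0.8, -0.0]
gripper_width: 59.2
```

{"op": "play_rows", "data": {
  "rows": [
    [0.3, -0.0015, 0.05, 0.0005, 0],
    [0.3, -0.0015, 0.1, 0.0005, 0],
    [0.3, -0.0015, 0.135, 0.0005, 0],
    [0.3, -0.0015, 0.151, 0.0005, 0],
    [0.3, -0.0015, 0.151, 0.0005, 0],
    [0.3, -0.0015, 0.151, 0.0005, 0]
  ]
}}

```text
t: 2.98
position: [467.7, -318.4, 86.6]
orientation: [[-0.158, 0.002, 0.987], [-0.987, -0.002, -0.158], [0.002, -1.0, 0.003]]
wrist_force: [-0.3, -0.5, -0.8]
gripper_width: 59.1
```

Run:
```python
from h import *
S=optics.read_camera("side")
u=proj(S,[467,-317,90.]); print(u)
x,y=u.astype(int)
cv2.imwrite("pics/c.png",cv2.resize(S["color"][y-80:y+80,x-100:x+100][...,::-1],(800,640)[:2] if 0 else (750,600),interpolation=cv2.INTER_CUBIC))
```

```text
[302.22418082 257.41083002]
```

View pics/c.png

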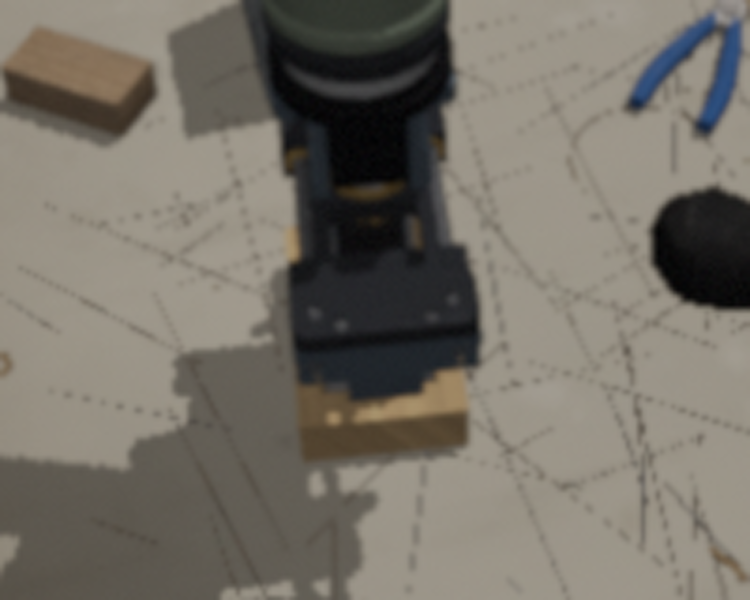

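{"op": "play_rows", "data": {
  "rows": [
    [0.0, -0.001, 0.001, 0, 0],
    [-0.5, -0.001, 0.001, 0, 0],
    [-1, -0.001, 0.001, 0, 0],
    [-1, -0.001, 0.001, 0, 0],
    [-1, -0.001, 0.001, 0, 0],
    [-1, -0.001, 0.001, 0, 0],
    [-1, -0.001, 0.001, 0, 0]
  ],
  "grip_force": 30
}}

```text
t: 3.9
position: [468.0, -317.3, 85.6]
orientation: [[-0.158, 0.002, 0.987], [-0.987, -0.002, -0.158], [0.002, -1.0, 0.003]]
wrist_force: [-0.2, 0.6, -0.7]
gripper_width: 7.9
```

{"op": "play_rows", "data": {
  "rows": [
    [-1, 0, -0.008, 0, 0],
    [-1, 0, -0.02, 0, 0],
    [-1, 0, -0.035, 0, 0],
    [-1, 0, -0.07, 0, 0],
    [-1, 0, -0.12, 0, 0],
    [-1, 0, -0.155, 0, 0],
    [-1, 0, -0.155, 0, 0],
    [-1, 0, -0.155, 0, 0],
    [-1, 0, -0.155, 0, 0]
  ]
}}

```text
t: 5.03
position: [466.8, -316.4, 238.8]
orientation: [[-0.158, -0.001, 0.987], [-0.987, -0.0, -0.158], [0.0, -1.0, -0.001]]
wrist_force: [-0.4, -0.2, -2.8]
gripper_width: 7.8
```

Run:
```python
from h import *
S=optics.read_camera("side");T=optics.read_camera("top")
st=monitor.read_state(); print(np.round(st["position"],1),np.round(st["wrist_force"],1),st["gripper_width"])
W=cloud(S)
for t in("red_tally","blue_tally"):
    for n,p in(("S",S),("T",T)):
        W=cloud(p);r=nets.trace(p,t)
        if r:
            P=W[r[0]["mask"]&np.isfinite(W[...,2])];print(n,t,r[0]["score"],np.round(np.percentile(P,[2,50,98],axis=0),1).tolist())
u=proj(S,[468,-317,190.]).astype(int); x,y=u
cv2.imwrite("pics/d.png",cv2.resize(S["color"][y-80:y+80,x-100:x+100][...,::-1],(750,600),interpolation=cv2.INTER_CUBIC)); print(u)
```

```text
[ 467.1 -316.6  239.2] [-0.  -0.2 -2.1] 7.807518462865103
S red_tally 0.8 [[437.4, -323.5, 161.8], [462.3, -318.7, 188.3], [488.8, -313.8, 216.0]]
S blue_tally 0.76 [[451.0, -245.5, 28.9], [476.3, -240.3, 48.9], [501.8, -235.2, 71.4]]
T blue_tally 0.74 [[456.6, -254.8, 19.6], [484.3, -236.5, 95.7], [510.1, -231.2, 103.6]]
[300 218]
```

View pics/d.png

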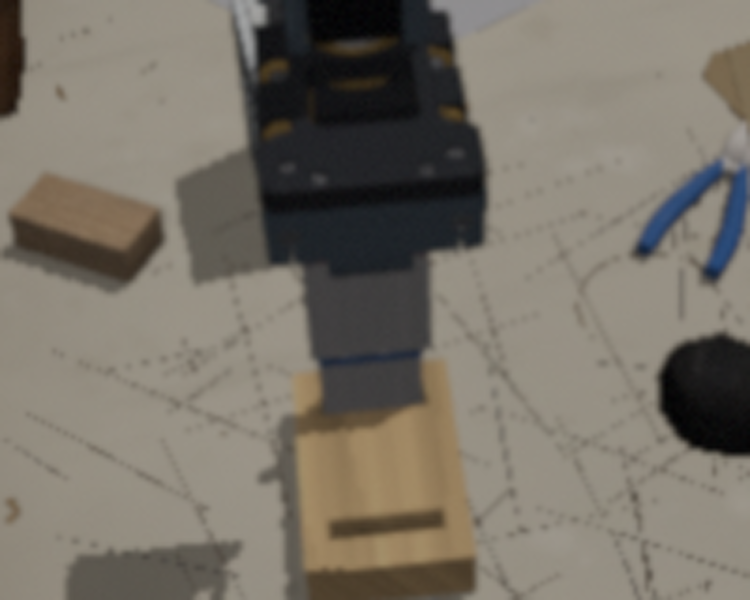

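Run:
```python
from h import *
a=np.deg2rad(-1.5); ex=np.array([np.cos(a),np.sin(a),0]); ey=np.array([-np.sin(a),np.cos(a),0])
c=np.array([502.,-30,130])
for n in("top","side"):
    p=optics.read_camera(n)
    s=np.arange(-60,60,.5); 
    def samp(us,vs):
        G=c+us[:,None,None]*ex+vs[None,:,None]*ey; m=proj(p,G).astype(np.float32)
        return cv2.remap(p["color"],m[...,0],m[...,1],cv2.INTER_LINEAR).mean(-1)
    for lo,hi in((-20,-5),(-5,5),(5,20)):
        pr=samp(np.arange(lo,hi,.5),np.arange(-6,24,1.)).mean(0); print(n,lo,hi,pr.astype(int).tolist())
    px=samp(np.arange(-40,41,2.),np.arange(6,11,.5)).mean(1); print(n,"x",px.astype(int).tolist())
    py=samp(np.arange(-20,20,1.),np.arange(-60,61,2.)).mean(0); print(n,"yfull",py.astype(int).tolist())
```

```text
top -20 -5 [195, 195, 196, 196, 197, 198, 204, 212, 189, 128, 75, 41, 12, 17, 22, 22, 22, 28, 34, 69, 128, 172, 188, 200, 199, 198, 197, 195, 195, 195]
top -5 5 [195, 195, 195, 195, 197, 198, 202, 210, 200, 139, 82, 48, 15, 17, 22, 24, 26, 24, 20, 47, 129, 196, 199, 203, 200, 196, 196, 195, 195, 195]
top 5 20 [195, 195, 195, 196, 197, 201, 202, 194, 182, 128, 74, 47, 23, 19, 23, 24, 22, 26, 38, 60, 128, 195, 200, 202, 200, 197, 196, 196, 196, 195]
top x [181, 161, 177, 205, 194, 129, 21, 22, 18, 19, 18, 19, 20, 20, 20, 20, 20, 20, 21, 22, 22, 21, 20, 21, 21, 21, 22, 22, 22, 22, 22, 20, 11, 20, 68, 141, 191, 207, 184, 143, 149]
top yfull [90, 73, 42, 22, 18, 17, 42, 126, 129, 124, 122, 123, 123, 123, 113, 129, 179, 197, 196, 195, 195, 195, 195, 195, 195, 195, 195, 195, 195, 197, 203, 189, 76, 17, 22, 23, 32, 128, 195, 200, 196, 195, 195, 195, 195, 195, 195, 195, 195, 195, 195, 197, 199, 175, 123, 122, 158, 165, 164, 163, 163]
side -20 -5 [31, 31, 31, 32, 32, 32, 32, 32, 32, 32, 33, 33, 33, 33, 33, 34, 34, 34, 35, 35, 35, 35, 35, 35, 35, 35, 35, 35, 35, 35]
side -5 5 [6, 7, 7, 7, 8, 8, 8, 7, 7, 7, 7, 8, 8, 9, 9, 9, 9, 9, 9, 9, 10, 10, 11, 11, 11, 11, 11, 12, 12, 13]
side 5 20 [6, 6, 6, 5, 5, 5, 5, 5, 6, 6, 6, 5, 5, 6, 6, 6, 6, 6, 6, 6, 6, 7, 7, 6, 6, 6, 5, 5, 6, 6]
side x [132, 111, 103, 100, 88, 64, 45, 37, 34, 32, 31, 34, 38, 39, 36, 34, 31, 23, 15, 8, 6, 7, 6, 5, 4, 5, 5, 6, 6, 7, 7, 7, 7, 7, 6, 6, 5, 5, 4, 6, 6]
side yfull [27, 24, 21, 17, 15, 15, 15, 15, 15, 15, 16, 19, 22, 26, 30, 34, 37, 39, 38, 35, 29, 23, 18, 16, 15, 15, 15, 15, 16, 16, 16, 16, 16, 17, 17, 17, 18, 18, 18, 18, 18, 18, 19, 19, 20, 20, 20, 20, 20, 20, 21, 21, 21, 22, 22, 22, 22, 21, 21, 21, 21]
```

{"op": "play_rows", "data": {
  "rows": [
    [-1, -0.03, 0, -0.001, -1],
    [-1, -0.085, 0, -0.003, -2.5],
    [-1, -0.14, 0, -0.006, -4],
    [-1, -0.195, 0, -0.008, -5.5],
    [-1, -0.25, 0, -0.01, -7],
    [-1, -0.285, 0, -0.0115, -7.6],
    [-1, -0.297, 0, -0.0115, -7.6],
    [-1, -0.297, 0, -0.0115, -7.6],
    [-1, -0.297, 0, -0.0115, -7.6],
    [-1, -0.297, 0, -0.0115, -7.6],
    [-1, -0.297, 0, -0.0115, -7.6]
  ]
}}

```text
t: 6.8
position: [503.1, -22.6, 239.9]
orientation: [[-0.027, 0.002, 1.0], [-1.0, -0.002, -0.027], [0.002, -1.0, 0.002]]
wrist_force: [-0.2, -0.7, -2.6]
gripper_width: 7.8
```

Run:
```python
from h import *
S=optics.read_camera("side")
st=monitor.read_state(); print(np.round(st["position"],1),np.round(st["orientation"],3).tolist(),np.round(st["wrist_force"],1),np.round(st["torque"],2),st["gripper_width"])
u=proj(S,[502,-21,150.]).astype(int); x,y=u
cv2.imwrite("pics/e.png",cv2.resize(S["color"][y-60:y+60,x-75:x+75][...,::-1],(750,600),interpolation=cv2.INTER_CUBIC)); print(u)
```

```text
[503.1 -22.5 239.9] [[-0.027, 0.002, 1.0], [-1.0, -0.002, -0.027], [0.002, -1.0, 0.002]] [-1.1  1.  -1.3] [ 0.02 -0.02 -0.03] 7.930827770838073
[283 133]
```

View pics/e.png

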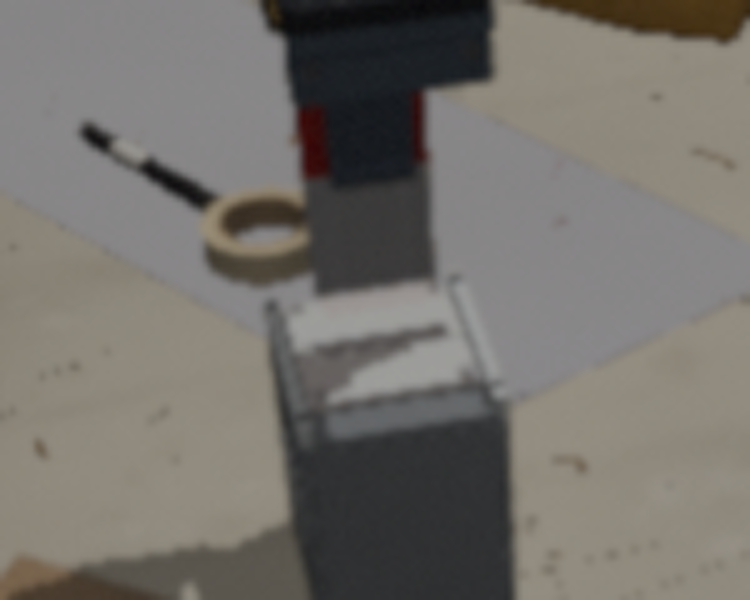

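Run:
```python
from h import *
S=optics.read_camera("side")
print(proj(S,[[502,-21.1,130],[503.1,-26.6,160.3],[502,-20.1,130],[503,-21.1,130]]))
u=(208,73)
# slot near edge / dark profile along y through slot in side view, several x
for x in(482,487,492,497,502,507,512,517,522):
    G=np.array([[x,y,130.] for y in np.arange(-34,-8,1.)]);m=proj(S,G).astype(np.float32)
    print(x,cv2.remap(S["color"],m[None,:,0],m[None,:,1],cv2.INTER_LINEAR).mean(-1)[0].astype(int).tolist())
# tally bottom edge profile
for z in [0]:
    G=np.array([[503.1,-26.6,z] for z in np.arange(152,172,1.)]);m=proj(S,G).astype(np.float32)
    print(cv2.remap(S["color"],m[None,:,0],m[None,:,1],cv2.INTER_LINEAR).mean(-1)[0].astype(int).tolist())
G=np.array([[x,-26.6,165] for x in np.arange(465,541,2.)]);m=proj(S,G).astype(np.float32)
print(cv2.remap(S["color"],m[None,:,0],m[None,:,1],cv2.INTER_LINEAR).mean(-1)[0].astype(int).tolist())
G=np.array([[x,-20,130] for x in np.arange(460,545,2.)]);m=proj(S,G).astype(np.float32)
print(cv2.remap(S["color"],m[None,:,0],m[None,:,1],cv2.INTER_LINEAR).mean(-1)[0].astype(int).tolist())
```

```text
[[283.96601944 140.89436319]
 [284.02976188 130.82654812]
 [283.86952773 140.64019774]
 [284.40683914 140.81542694]]
482 [97, 97, 97, 97, 96, 95, 94, 92, 90, 87, 84, 81, 81, 82, 83, 86, 94, 101, 109, 117, 126, 133, 139, 145, 148, 150]
487 [101, 99, 98, 98, 98, 98, 98, 97, 96, 95, 94, 93, 91, 90, 91, 94, 97, 100, 107, 116, 124, 132, 138, 142, 147, 152]
492 [107, 104, 101, 98, 95, 93, 91, 89, 87, 85, 84, 83, 83, 87, 90, 93, 99, 107, 117, 126, 133, 138, 143, 148, 151, 152]
497 [120, 113, 106, 102, 99, 96, 93, 92, 90, 88, 85, 85, 85, 85, 86, 91, 97, 103, 110, 118, 125, 133, 141, 144, 147, 150]
502 [127, 120, 114, 108, 104, 99, 96, 94, 92, 91, 90, 90, 89, 90, 93, 95, 99, 105, 113, 121, 129, 135, 140, 144, 149, 152]
507 [140, 134, 128, 121, 114, 107, 100, 94, 91, 88, 85, 83, 85, 88, 91, 95, 103, 112, 120, 128, 133, 139, 145, 150, 151, 153]
512 [146, 142, 137, 131, 124, 117, 110, 105, 100, 96, 92, 90, 89, 88, 90, 95, 100, 106, 113, 122, 129, 137, 142, 145, 149, 153]
517 [155, 153, 152, 150, 147, 141, 135, 130, 123, 115, 107, 99, 94, 95, 96, 97, 100, 108, 116, 124, 132, 137, 142, 147, 151, 152]
522 [154, 153, 152, 149, 145, 140, 135, 129, 121, 113, 105, 101, 99, 97, 95, 101, 108, 116, 124, 131, 137, 142, 148, 150, 152, 153]
[152, 151, 150, 149, 148, 147, 144, 140, 135, 124, 113, 100, 87, 74, 68, 63, 60, 59, 59, 59]
[134, 134, 134, 131, 118, 95, 82, 79, 81, 85, 84, 81, 77, 75, 78, 81, 83, 81, 78, 74, 73, 72, 74, 77, 77, 75, 71, 70, 71, 73, 83, 104, 122, 132, 133, 132, 133, 134]
[95, 94, 102, 108, 106, 100, 95, 93, 91, 89, 86, 83, 84, 90, 92, 91, 90, 89, 86, 86, 91, 93, 92, 92, 90, 88, 90, 92, 95, 96, 97, 95, 94, 93, 97, 110, 131, 146, 147, 137, 132, 138, 148]
```

{"op": "play_rows", "data": {
  "rows": [
    [-1, -0.001, 0.01, -0.0005, -0.1],
    [-1, -0.001, 0.02, -0.0005, -0.1],
    [-1, -0.001, 0.026, -0.0005, -0.1],
    [-1, -0.001, 0.026, -0.0005, -0.1],
    [-1, -0.001, 0.026, -0.0005, -0.1]
  ]
}}

```text
t: 7.52
position: [502.9, -21.4, 214.0]
orientation: [[-0.025, 0.002, 1.0], [-1.0, -0.002, -0.025], [0.002, -1.0, 0.002]]
wrist_force: [0.6, -0.4, -2.3]
gripper_width: 7.9
```

Run:
```python
from h import *
S=optics.read_camera("side")
st=monitor.read_state(); print(np.round(st["position"],1),np.round(st["wrist_force"],1))
x,y=proj(S,[502,-21,140.]).astype(int)
cv2.imwrite("pics/f.png",cv2.resize(S["color"][y-30:y+30,x-38:x+37][...,::-1],(750,600),interpolation=cv2.INTER_CUBIC)); print(x,y)
```

```text
[503.  -21.4 214.2] [ 0.7  0.2 -1.9]
283 137
```

View pics/f.png

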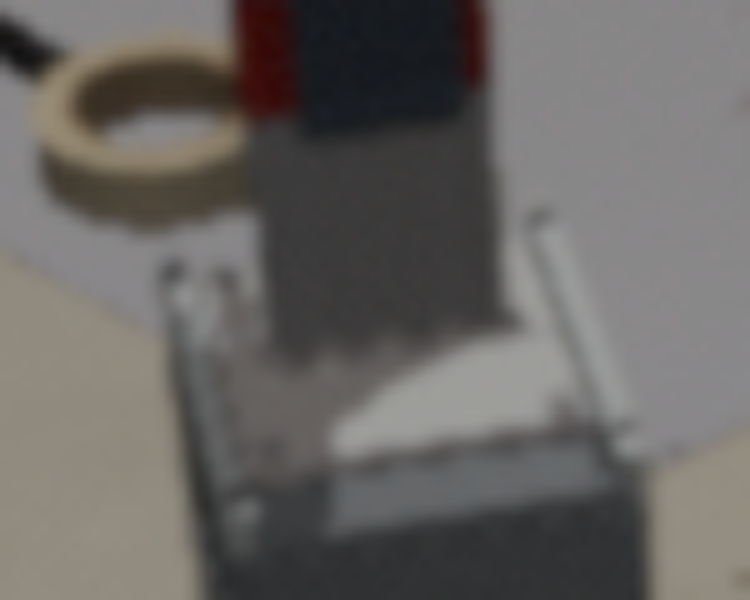

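{"op": "play_rows", "data": {
  "rows": [
    [-1, 0, 0.002, 0, 0],
    [-1, 0, 0.004, 0, 0],
    [-1, 0, 0.006, 0, 0],
    [-1, 0, 0.006, 0, 0],
    [-1, 0, 0.006, 0, 0]
  ]
}}

```text
t: 8.2
position: [503.0, -21.4, 208.2]
orientation: [[-0.025, 0.003, 1.0], [-1.0, -0.002, -0.025], [0.002, -1.0, 0.003]]
wrist_force: [-0.2, -0.2, -2.5]
gripper_width: 7.8
```

{"op": "play_rows", "data": {
  "rows": [
    [-1, 0, 0.0015, 0, 0],
    [-1, 0, 0.003, 0, 0],
    [-1, 0, 0.003, 0, 0]
  ]
}}

```text
t: 8.57
position: [502.9, -21.4, 205.0]
orientation: [[-0.025, 0.002, 1.0], [-1.0, -0.002, -0.025], [0.002, -1.0, 0.002]]
wrist_force: [-0.3, -0.3, -1.9]
gripper_width: 8.2
```

{"op": "play_rows", "data": {
  "rows": [
    [-1, 0, 0.002, 0, 0],
    [-1, 0, 0.004, 0, 0],
    [-1, 0, 0.006, 0, 0],
    [-1, 0, 0.008, 0, 0],
    [-1, 0, 0.01, 0, 0],
    [-1, 0, 0.01, 0, 0]
  ]
}}

```text
t: 9.32
position: [503.1, -21.4, 195.3]
orientation: [[-0.025, 0.003, 1.0], [-1.0, -0.002, -0.025], [0.002, -1.0, 0.003]]
wrist_force: [-1.6, 0.8, 2.0]
gripper_width: 7.9
```

{"op": "play_rows", "data": {
  "rows": [
    [-1, 0, 0.003, 0, 0],
    [-1, 0, 0.006, 0, 0],
    [-1, 0, 0.009, 0, 0],
    [-1, 0, 0.012, 0, 0],
    [-1, 0, 0.015, 0, 0],
    [-1, 0, 0.015, 0, 0]
  ]
}}

```text
t: 10.07
position: [502.9, -21.2, 179.7]
orientation: [[-0.025, 0.002, 1.0], [-1.0, -0.001, -0.025], [0.001, -1.0, 0.002]]
wrist_force: [-0.1, 3.1, -0.0]
gripper_width: 7.8
```

{"op": "play_rows", "data": {
  "rows": [
    [-1, 0, 0.004, 0, 0],
    [-1, 0, 0.008, 0, 0],
    [-1, 0, 0.012, 0, 0],
    [-1, 0, 0.016, 0, 0],
    [-1, 0, 0.018, 0, 0],
    [-1, 0, 0.018, 0, 0]
  ]
}}

```text
t: 10.82
position: [502.7, -21.0, 161.5]
orientation: [[-0.026, 0.001, 1.0], [-1.0, -0.001, -0.026], [0.001, -1.0, 0.001]]
wrist_force: [-0.1, 3.8, -2.6]
gripper_width: 8.3
```

Run:
```python
from h import *
S=optics.read_camera("side")
st=monitor.read_state(); print(np.round(st["position"],1),np.round(st["wrist_force"],1))
x,y=proj(S,[502,-21,150.]).astype(int)
cv2.imwrite("pics/g.png",cv2.resize(S["color"][y-30:y+30,x-38:x+37][...,::-1],(750,600),interpolation=cv2.INTER_CUBIC)); print(x,y)
```

```text
[502.7 -20.9 161.5] [-1.1  4.1 -2.4]
283 133
```

View pics/g.png

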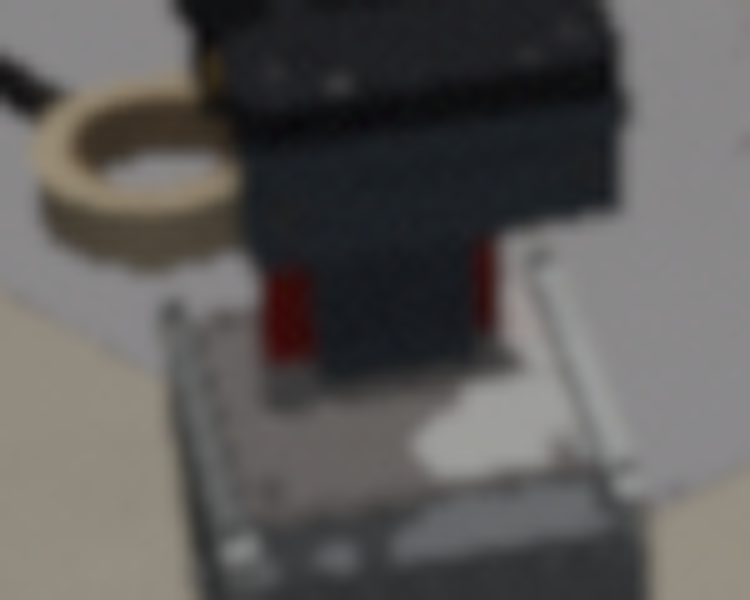

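{"op": "play_rows", "data": {
  "rows": [
    [-0.3, 0, 0, 0, 0],
    [0.2, 0, 0, 0, 0],
    [0.3, 0, 0, 0, 0],
    [0.3, 0, 0, 0, 0],
    [0.3, 0, 0, 0, 0],
    [0.3, 0, 0, 0, 0]
  ]
}}

```text
t: 11.62
position: [502.7, -21.0, 161.5]
orientation: [[-0.026, 0.001, 1.0], [-1.0, -0.001, -0.026], [0.001, -1.0, 0.001]]
wrist_force: [0.0, -0.2, 0.2]
gripper_width: 58.8
```

{"op": "play_rows", "data": {
  "rows": [
    [0.3, 0, -0.03, 0, 0],
    [0.3, 0, -0.08, 0, 0],
    [0.3, 0.02, -0.1, 0, 0],
    [0.3, 0.08, -0.1, 0, 0],
    [0.3, 0.14, -0.1, 0, 0],
    [0.3, 0.19, -0.1, 0, 0],
    [0.3, 0.22, -0.1, 0, 0],
    [0.3, 0.22, -0.1, 0, 0],
    [0.3, 0.22, -0.1, 0, 0],
    [0.3, 0.22, -0.1, 0, 0]
  ]
}}

```text
t: 12.88
position: [497.1, -239.6, 261.8]
orientation: [[-0.024, 0.001, 1.0], [-1.0, -0.0, -0.024], [0.0, -1.0, 0.001]]
wrist_force: [0.9, 0.5, 0.1]
gripper_width: 59.2
```

Run:
```python
from h import *
S=optics.read_camera("side");T=optics.read_camera("top")
for n,p in(("S",S),("T",T)):
  for t in("red_tally","blue_tally"): print(n,t,[(np.round(d["point"],1).tolist(),round(d["score"],2)) for d in nets.boxes_of(p,t)][:2])
a=cv2.resize(S["color"][90:330,180:420],(400,400)); b=cv2.resize(T["color"][160:280,220:420],(400,400))
cv2.imwrite("pics/i.png",np.hstack([a,b])[...,::-1])
```

```text
S red_tally []
S blue_tally [([474.1, -238.5, 71.7], 0.84)]
T red_tally []
T blue_tally []
```

View pics/i.png

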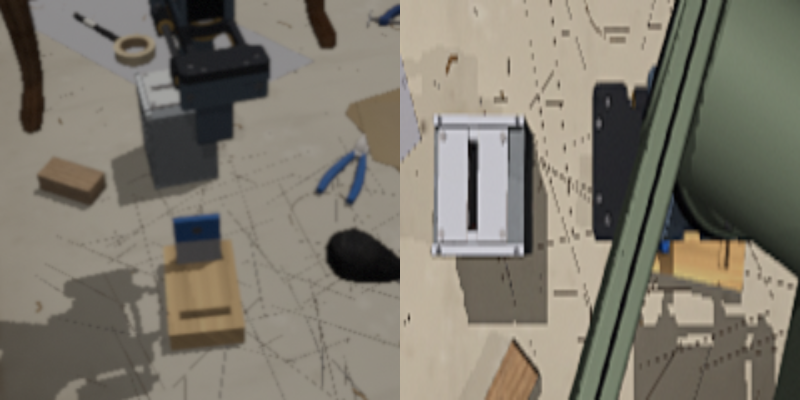

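The slot is clear and dark at (472,185), with no red showing. The blue tally is standing at (197,238), the red groove is empty, and the gripper is clear of everything.

```bash
python3 -c "
from h import *
print(bot.job_done())"
```

```text
the job is handed in; nothing more can be done
None
```

The red-topped tally is inside the returns box, and I handed the job in at about 13 s on the robot's clock.

- **Grasp:** I gripped the tally high on its red end and lifted it straight out of the rack.
- **Slot:** The top camera put the slot about 8 to 9 mm to the +y side of the box's middle. The tally went in on the first try without touching the plate.
- **Flap:** I pushed it past the flap to about 48 mm depth, with the readings never more than about 4–5 N, then released it.

**Last checks:**
- Neither camera finds the red tally any more, and the slot is empty in the top picture.
- The blue tally still stands in its groove in the side view. The top camera missed it because the arm covered it.
- After the retreat the wrist force was about 1 N and the gripper was touching nothing.

**Disagreement:** The side camera read the held tally's position about 2–3 mm off the arm's own reading. I went by the top camera instead, and the contact-free entry bore that out.

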